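File the gauge block from the T-track into the cassette row

ROBOT

A 6-joint arm with a two-finger parallel gripper is mounted at the origin on the work surface. World frame = base frame: x ahead of the robot, y to its left, z up, the work surface at z = 0. Lengths are in m, angles in rad, forces in N, time in s.
With the tool pointing down it reaches from about 0.3 to 0.875 m from the base axis. Payload 6.4 kg.
Tool frame: the origin (TCP) lies at the very end of the fingers, on their centre line; the grasp point (between the pads) lies grip_point_offset behind it (grip_point_offset is the distance from the TCP to the grasp point, in m); y points along the fingers, x is the direction in which the jaws open and shut, and the axes are right-handed (so a half turn about y gives the same grasp; the last joint's range is limited). The gripper opens to 85 mm and grips with 20 to 120 N. Pads are 22 mm wide; open, the fingers measure 114 mm over their backs; the gripper's body (76 mm by 85 mm) begins 54 mm behind the grasp point. The pads swing forward as they close: fully open they stand 13 mm farther back than shut.
Start: joints at [1.003, 0.181, 1.607, -0, 1.354, -0.206], TCP at [0.204, 0.538, 0.231] pointing down, gripper open.
Joint ranges: [-2.99, 2.99], [-0.89, 2.07], [0.3, 2.58], [-1.14, 4.28], [0, 2.63], [-3.12, 3.12]. Speed limits (rad/s): [2.57, 2.57, 3.01, 3.14, 3.14, 3.14].

INTERFACE

Orientations are given as a unit quaternion [w, x, y, z].
In Python, from bench import get_obs, camera, camera_model, hand_in, grip_point_offset gives the robot as it stands.
- The arm moves only by the shell command python3 -m jog 'ROWS'. ROWS is JSON, a list of rows, each a list of 7 numbers: the shift along the tool's x, y, z in mm, then the turn, a rotation vector about the tool's x, y, z in degrees, then the gripper's target within -1 to 1 (shut at 1, half-way at 0, fully open at -1). In form: [[x, y, z, ax, ay, az, grip], ...]. A call has 1 to 8 rows; each row shifts and turns the commanded pose from where the row before left it, along the tool's axes as they then stand; what a row does not reach is not made up. A row lasts 1/12 s, in which the tool goes at most 41.7 mm and 7.16 degrees, less where a joint would pass 70% of its speed; a pose out of reach is approached as far as the arm can. A call is refused whole if a number of a shift passes 41.7 or a number of a turn 7.16, either way. A call with a gripper value outside its range is refused whole. The fingers move at their own pace and stop on an object; the grip force is fixed at half the most. Time passes only in rows, so rows that do not move let the fingers close. It gives the time, the measured TCP pose, the force and the opening at its end, in the units of the state.
- get_obs(): the state, without advancing time (a new reading comes with each control period).
- camera(name): name is "side" or "top" or "wrist"; returns the picture (384x512x3 uint8, blue, green, red); there is no depth.
- camera_model(name): a dict with "K" (3x3 intrinsics, pixels), "pose" (4x4, takes a point from camera to world coordinates). Camera axes: x right, y down, z forward; pixel columns grow to the right and rows downward; lengths in m; the calibration is good to about 2 mm. A picture is of the moment at which its call begins: read the wrist's pose just before it. camera_model takes no time and is no camera call; for the wrist camera it gives the pose at the moment of the call.
- hand_in(): hands the job in, once; it reports no verdict.
The state is a dict: "time_s": time; "q": joint angles; "dq": joint speeds; "joint_efforts": joint torques, N m; "eef_pos": TCP position; "eef_rot": TCP orientation; "wrist_force": force on the tool from outside, world axes, zero at the start; "torque": the same for the moment, N m; "opening": opening from 0.0 (shut) to 1.0 (fully open).
Only numpy, scipy, OpenCV 4.12 (cv2) and the standard library are available. Lean on these libraries where they do the work, as an engineer would, in place of code of your own. Each camera call takes 0.05 s, during which the arm holds its last target.

TASK

The orange gauge block is captive in the T-track: slide it along to the track's open end until its foot is clear of the lips, still standing on the track, and only then lift it off. File it upright and nose first in the gap in the middle of the cassette row, two cassettes on each side, pushing it fully home against the rack's back wall so that the cassettes make room but stay standing in the row. Leave the other things on the bench where they are.

Things in the scene. Friction and masses are not known exactly. Their poses are not given: they have to be found in the camera images.
- gauge_mid (a point): Centre of the loose orange gauge block, 36 mm above its underside. 108 mm long (x: flat rear end 54 mm behind, nose 54 mm ahead), 22 mm wide (y), 72 mm tall (z up), 0.25 kg. Its orange body starts 17 mm above the underside; below is a steel T-foot: neck 8 mm wide, foot 20 mm wide and 8 mm high, from 50 mm behind to 25 mm ahead. Starts captive in the track, nose to the open end; slides freely.
- gauge_nose (a point): Tip of the gauge block's nose, 54 mm ahead (+x) of its centre, same height, axes as the block's. The last 20 mm of the nose tapers from 22 mm to 6 mm wide.
- track: Fixed T-track. Origin: on the table, on the centre line, where the lips end at the open end; +x along the track towards the open end. Floor 6 mm thick. Dark lips from x = -200 to 0 mm (tops 21 mm high, slot 11 mm) hold the foot down; red stop at x = -200 mm, 21 mm high. A scale fence beside the lips, y = 19 to 23 mm, 75 mm tall, keeps fingers from gripping the block there; its rear end can be pushed.
- track_runout (a point): Point on the bare track floor (6 mm above the table), 60 mm beyond the lips' open end, axes as the track's. The run-out has no lips or fence and is 125 mm long, 50 mm wide, ending in a red kerb 14 mm high. With the block's centre here its foot is 10 mm clear of the lips (it needs its centre at least 50 mm beyond the lips' end), and it can be lifted straight up.
- rack: Fixed wooden cassette rack. Origin: on the table, middle of the row's front line; +x goes into the row. Floor 5 mm thick. In front of the row (x = -130 to 0 mm) it is an open flat shelf 124 mm wide. The row has side walls, inner faces at y = +-52 mm, 55 mm high. Four cassettes stand in it with a 12 to 18 mm gap in the middle; free space totals 36 mm, so a 22 mm block fits once they are nudged apart.
- rack_back (a point): Middle of the face of the rack's back wall, 35 mm above the table, 115 mm behind (+x) the row's front line; axes as the rack's. The wall is 65 mm high.
- cassette0: Grey boxed cassette with blue edge strip, standing loose in the rack's row: 108 mm long (own x, into the rack), 17 mm wide (y), 70 mm tall, 0.09 kg, slides easily sideways. Origin: centre of its underside.
- cassette1: Grey boxed cassette with black edge strip, standing loose in the rack's row: 108 mm long (own x, into the rack), 17 mm wide (y), 70 mm tall, 0.09 kg, slides easily sideways. Origin: centre of its underside.
- cassette2: Grey boxed cassette with green edge strip, standing loose in the rack's row: 108 mm long (own x, into the rack), 17 mm wide (y), 70 mm tall, 0.09 kg, slides easily sideways. Origin: centre of its underside.
- cassette3: Grey boxed cassette with red edge strip, standing loose in the rack's row: 108 mm long (own x, into the rack), 17 mm wide (y), 70 mm tall, 0.09 kg, slides easily sideways. Origin: centre of its underside.
- canister: Tinned screw-top canister of idler tires, 90 mm across, 95 mm tall, upright. Bystander, to be left alone. Origin: centre of its underside.
- button: Grey plastic eject button, 41 x 18 x 12 mm, lying loose. Bystander, to be left alone. Origin: centre of its underside.
- bracket: Steel leaf spring bracket, 55 x 22 x 28 mm. Bystander, to be left alone. Origin: centre of its underside.
- roller_arm: Chrome pressure roller arm with rubber roller, 95 x 22 x 24 mm, lying. Bystander, to be left alone. Origin: centre of its underside.
- cheek: Walnut deck end cheek, 260 x 100 x 18 mm, lying flat. Bystander, to be left alone. Origin: centre of its underside.
Not all that is in view belongs to the job. There is more than one size of the part that bears gauge_mid; the job needs the smaller.

How it is judged:
By the outcome, as a careful person would: the job done as asked, in the order asked, and still so for the second after the job is handed in, with the robot touching nothing.
It also fails if it takes over 67 s, if anything falls off the work surface, if the arm or the gripper's body presses on something with over 40 N, if the wrist force passes 120 N, or if a joint passes its speed limit or range.

## Working session

There is one attempt and no reset: what is moved stays moved. The work goes in short steps, Python scripts to look and compute and a shell command to move; the robot and the scene stay as the last step left them, time stands still between calls to the robot, and variables do not carry over. Pictures are saved under pics/ and viewed, and the job is handed in when it is done.

```bash
mkdir -p pics; ls
python3 - <<'E'
from bench import *
import bench,cv2
print(get_obs()); print(grip_point_offset)
for n in("side","top","wrist"):
    m=camera_model(n);print(n,m["K"],m["pose"]);cv2.imwrite(f"pics/{n}0.png",camera(n))
E
```

```text
pics
{'time_s': 0.0, 'q': array([ 1.00267439e+00,  1.81563999e-01,  1.60801674e+00,  1.18005852e-05,
        1.35379872e+00, -2.06290035e-01]), 'dq': array([ 0.00058504, -0.00106856, -0.00015044, -0.00056596, -0.00026993,
        0.00081291]), 'joint_efforts': array([ 2.79245041e-04, -4.44885635e+01, -3.51329756e+01, -5.36960488e-04,
        9.35694028e-03, -7.91953170e-09]), 'eef_pos': array([0.20321135, 0.53729798, 0.23036703]), 'eef_rot': array([-0.58156405,  0.58204646,  0.40128953, -0.40245731]), 'wrist_force': array([ 0.32687692, -1.20735786,  0.91152059]), 'torque': array([ 0.0245536 , -0.0537525 ,  0.02098117]), 'opening': 1.001673024014068}
0.0187
side [[405.68238927   0.         256.77966374]
 [  0.         405.68238927 190.38221786]
 [  0.           0.           1.        ]] [[ 0.76115233 -0.34733418  0.54772812 -0.04444111]
 [-0.64818833 -0.37829497  0.66086671 -0.71769997]
 [-0.02233881 -0.85805121 -0.51307806  0.64579849]
 [ 0.          0.          0.          1.        ]]
top [[459.40771318   0.         254.22663708]
 [  0.         459.40771318 193.12138129]
 [  0.           0.           1.        ]] [[-0.01804158 -0.99247148  0.12113981  0.40601761]
 [-0.99979117  0.01674474 -0.0117148   0.0404298 ]
 [ 0.00959815 -0.12132587 -0.99256633  1.51116266]
 [ 0.          0.          0.          1.        ]]
wrist [[297.67764064   0.         249.54241643]
 [  0.         297.67764064 194.61286713]
 [  0.           0.           1.        ]] [[ 0.35255644  0.89034883  0.28806756  0.1291515 ]
 [ 0.93578879 -0.33483775 -0.11037677  0.56589772]
 [-0.00181794  0.30848444 -0.95122765  0.37396049]
 [ 0.          0.          0.          1.        ]]
```

View pics/side0.png

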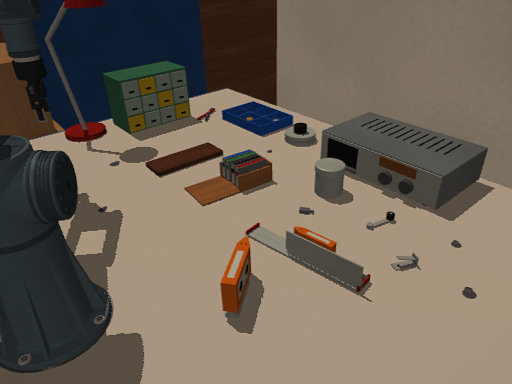

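View pics/top0.png

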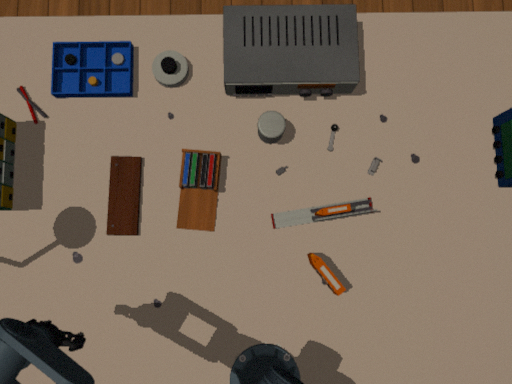

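View pics/wrist0.png

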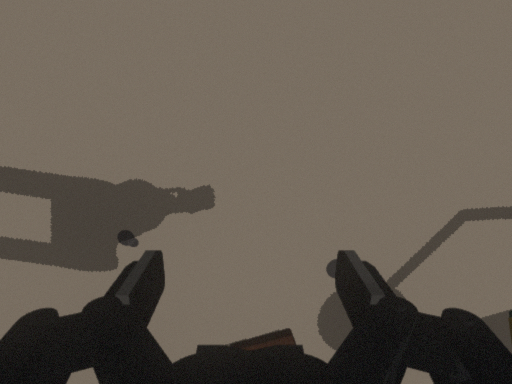

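Run:
```python
import cv2
t=cv2.imread("pics/top0.png");s=cv2.imread("pics/side0.png")
def crop(im,x0,y0,x1,y1,k,n): 
    c=cv2.resize(im[y0:y1,x0:x1],None,fx=k,fy=k,interpolation=cv2.INTER_CUBIC)
    for x in range((x0//10+1)*10,x1,10): cv2.putText(c,str(x),(int((x-x0)*k),10),0,.35,(0,255,255),1); cv2.line(c,(int((x-x0)*k),12),(int((x-x0)*k),18),(0,255,255),1)
    for y in range((y0//10+1)*10,y1,10): cv2.putText(c,str(y),(0,int((y-y0)*k)),0,.35,(0,255,255),1)
    cv2.imwrite(n,c)
crop(t,262,190,387,235,6,"pics/c1.png")
crop(t,170,140,230,240,6,"pics/c2.png")
crop(s,235,215,380,295,5,"pics/c3.png")
crop(s,180,145,280,210,7,"pics/c4.png")
```

```text
(no output)
```

View pics/c1.png

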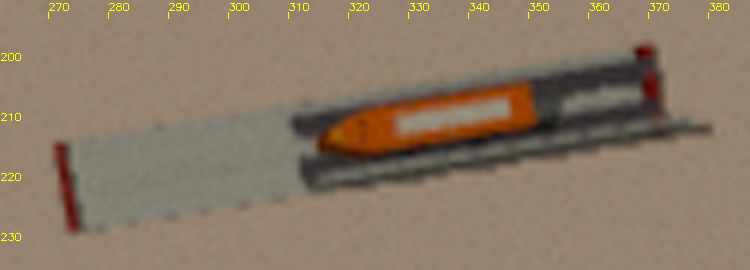

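View pics/c2.png

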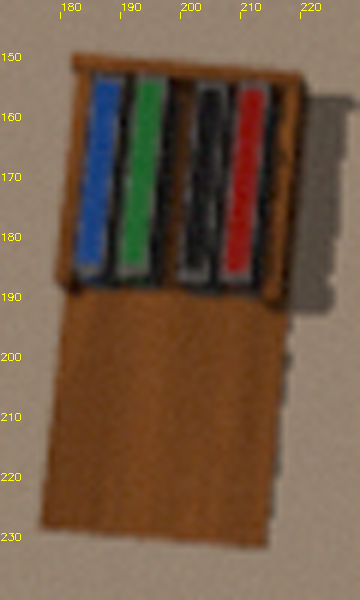

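View pics/c3.png

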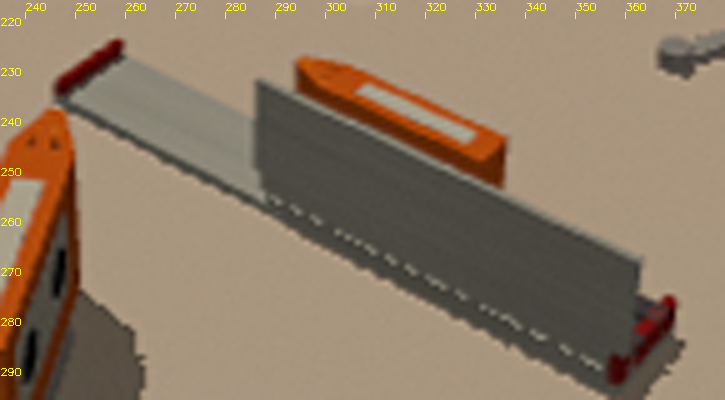

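View pics/c4.png

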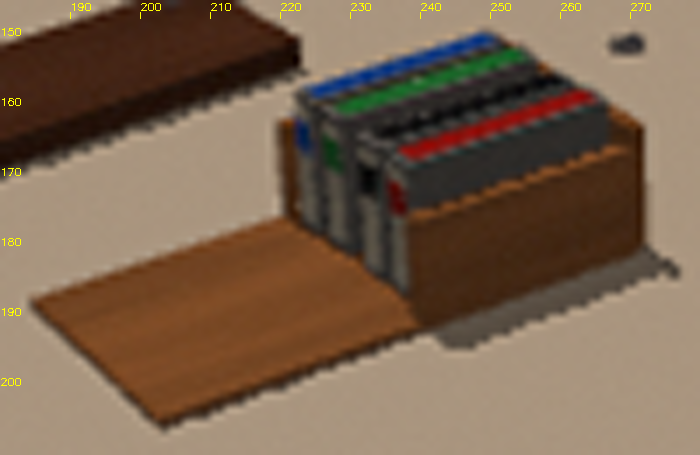

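```bash
cat > h.py <<'E'
import numpy as np, cv2
from bench import *
def ray(n,uv,z,m=None):
    m=m or camera_model(n);K=m["K"];P=m["pose"]
    d=P[:3,:3]@np.linalg.inv(K)@np.array([uv[0],uv[1],1.]);o=P[:3,3]
    return o+d*(z-o[2])/d[2]
def proj(n,X,m=None):
    m=m or camera_model(n);K=m["K"];P=m["pose"]
    c=P[:3,:3].T@(np.asarray(X,float)-P[:3,3]);u=K@c;return u[:2]/u[2]
def crop(im,x0,y0,x1,y1,k,n): 
    # tick labels in true pixel centres
    c=cv2.resize(im[y0:y1,x0:x1],None,fx=k,fy=k,interpolation=cv2.INTER_CUBIC)
    for x in range((x0//10+1)*10,x1,10): X=int((x-x0+.5)*k);cv2.putText(c,str(x),(X,10),0,.35,(0,255,255),1); cv2.line(c,(X,12),(X,18),(0,255,255),1)
    for y in range((y0//10+1)*10,y1,10): Y=int((y-y0+.5)*k);cv2.putText(c,str(y),(0,Y),0,.35,(0,255,255),1); cv2.line(c,(25,Y),(30,Y),(0,255,255),1)
    cv2.imwrite(n,c)
E
python3 - <<'E'
from h import *
np.set_printoptions(precision=4,suppress=True)
T=lambda l,u,v,z:print(l,ray("top",(u-.5,v-.5),z))
S=lambda l,u,v,z:print(l,ray("side",(u-.5,v-.5),z))
T("floorTL",273,214,.006);T("floorBL",275,229,.006);T("floor top edge x=330",330,203.8,.006)
T("lip end far",310.5,211,.021);T("lip end near",312,218,.021)
T("stop top far",367,198.5,.021)
T("nose",315,214,.06);T("rear far",349,204,.078);T("rear near",350,211.5,.078)
S("fence top front",286,231,.075);S("fence top rear",361.5,267,.075)
S("floor front corner",246.5,236,.006)
S("block rear near",331,248,.078);S("block rear far",334.5,243,.078);S("nose top",295,227.5,.078)
print("rack")
T("shelf BL",176.5,229,.005);T("shelf BR",214.5,231.8,.005)
T("back L",182,149.5,.065);T("back R",219.5,153,.065)
T("blk front L",200,187,.075);T("black R",204.5,187,.075);T("green front L",189.5,186,.075);T("green R",194.5,186,.075)
T("blue L",182.5,185.5,.075);T("red R",211.5,186,.075)
T("green back L",192.5,153.5,.075);T("blk back R",208,154.5,.075)
S("shelf left",183.5,188.5,.005);S("shelf front",202,206,.005)
S("blue TL front",222.5,157.5,.075);S("red TR front",238,168,.075)
E
```

```text
floorTL [ 0.5213 -0.0361  0.006 ]
floorBL [ 0.472  -0.0415  0.006 ]
floor top edge x=330 [ 0.5517 -0.2249  0.006 ]
lip end far [ 0.5278 -0.1577  0.021 ]
lip end near [ 0.5049 -0.1619  0.021 ]
stop top far [ 0.5656 -0.3441  0.021 ]
nose [ 0.5148 -0.1665  0.06  ]
rear far [ 0.5431 -0.2719  0.078 ]
rear near [ 0.5194 -0.2741  0.078 ]
fence top front [ 0.4957 -0.1678  0.075 ]
fence top rear [ 0.5249 -0.3622  0.075 ]
floor front corner [ 0.4701 -0.0483  0.006 ]
block rear near [ 0.5226 -0.2817  0.078 ]
block rear far [ 0.5418 -0.2754  0.078 ]
nose top [ 0.5181 -0.175   0.078 ]
rack
shelf BL [0.4777 0.2803 0.005 ]
shelf BR [0.4664 0.1563 0.005 ]
back L [0.7289 0.2538 0.065 ]
back R [0.7155 0.1338 0.065 ]
blk front L [0.6052 0.1956 0.075 ]
black R [0.605  0.1814 0.075 ]
green front L [0.609  0.2286 0.075 ]
green R [0.6087 0.2129 0.075 ]
blue L [0.6109 0.2506 0.075 ]
red R [0.6078 0.1593 0.075 ]
green back L [0.7131 0.219  0.075 ]
blk back R [0.7091 0.1698 0.075 ]
shelf left [0.4786 0.2753 0.005 ]
shelf front [0.4652 0.1514 0.005 ]
blue TL front [0.6177 0.2509 0.075 ]
red TR front [0.6095 0.1601 0.075 ]
```

```bash
cat >> h.py <<'E'
from scipy.spatial.transform import Rotation as R
def pose(o=None):
    o=o or get_obs();w,x,y,z=o["eef_rot"];return np.array(o["eef_pos"]),R.from_quat([x,y,z,w])
def sim(rows,p=None,r=None):
    if p is None:p,r=pose()
    for w in rows:
        p=p+r.apply(np.array(w[:3])/1e3); r=r*R.from_rotvec(np.radians(w[3:6]))
    return p,r
def head(r):
    M=r.as_matrix();return "toolx heading %.1f z heading %.1f down %.3f"%(np.degrees(np.arctan2(M[1,0],M[0,0])),np.degrees(np.arctan2(M[1,2],M[0,2])),M[2,1])
def to(X,h=None):
    """world target -> tool-frame mm at present orientation"""
    p,r=pose();return (r.inv().apply(np.array(X)-p)*1e3).round(1)
def st():
    o=get_obs();p,r=pose(o);print("t%.2f p"%o["time_s"],p.round(4),head(r),"F",o["wrist_force"].round(1),"open %.3f"%o["opening"],"q",o["q"].round(3))
E
python3 - <<'E'
from h import *
st();p,r=pose();print(r.as_matrix().round(3))
E
```

```text
t0.15 p [0.2033 0.5374 0.2306] toolx heading 69.3 z heading 159.3 down -1.000 F [-0.1  0.3 -0.8] open 0.999 q [ 1.003  0.181  1.608 -0.     1.354 -0.206]
[[ 0.354 -0.001 -0.935]
 [ 0.935 -0.001  0.354]
 [-0.001 -1.     0.   ]]
```

```bash
cat >> h.py <<'E'
def plan(X,h=None,n=8,grip=1):
    p,r=pose();M=r.as_matrix();h0=np.degrees(np.arctan2(M[1,0],M[0,0]))
    h=h0 if h is None else h
    dpsi=(h-h0+180)%360-180
    # final: tool y straight down
    def Rh(a):
        a=np.radians(a);return R.from_matrix(np.array([[np.cos(a),0,-np.sin(a)],[np.sin(a),0,np.cos(a)],[0,-1,0]]))
    rows=[];pp,rr=p.copy(),r
    for i in range(1,n+1):
        tp=p+(np.array(X)-p)*i/n;tr=Rh(h0+dpsi*i/n)
        d=(rr.inv().apply(tp-pp)*1e3).round(1);a=np.degrees((rr.inv()*tr).as_rotvec()).round(2)
        w=[*d.tolist(),*a.tolist(),grip];rows.append(w);pp,rr=sim([w],pp,rr)
    for k in range(0,n,8):print(rows[k:k+8])
    print("end",pp.round(4),head(rr))
E
python3 - <<'E'
from h import *
plan([.536,-.301,.15],8.7,24)
E
```

```text
[[-27.8, 3.4, -25.3, -0.01, 2.52, -0.07, 1], [-26.6, 3.3, -26.6, -0.0, 2.53, -0.0, 1], [-25.4, 3.4, -27.6, -0.0, 2.52, -0.0, 1], [-24.2, 3.4, -28.8, -0.0, 2.53, -0.0, 1], [-22.9, 3.3, -29.8, -0.0, 2.52, -0.0, 1], [-21.6, 3.4, -30.8, -0.0, 2.52, -0.0, 1], [-20.1, 3.3, -31.7, -0.0, 2.53, -0.0, 1], [-18.8, 3.4, -32.6, -0.0, 2.52, -0.0, 1]]
[[-17.3, 3.4, -33.3, -0.0, 2.52, -0.0, 1], [-15.9, 3.3, -34.1, -0.0, 2.53, -0.0, 1], [-14.3, 3.4, -34.8, -0.0, 2.52, -0.0, 1], [-12.8, 3.3, -35.3, -0.0, 2.53, -0.0, 1], [-11.2, 3.4, -35.9, -0.0, 2.52, -0.0, 1], [-9.6, 3.4, -36.3, -0.0, 2.52, -0.0, 1], [-8.0, 3.3, -36.7, -0.0, 2.53, -0.0, 1], [-6.3, 3.4, -37.1, -0.0, 2.52, -0.0, 1]]
[[-4.8, 3.3, -37.3, -0.0, 2.52, -0.0, 1], [-3.1, 3.4, -37.4, -0.0, 2.53, -0.0, 1], [-1.4, 3.4, -37.6, 0.0, 2.52, -0.0, 1], [0.2, 3.3, -37.6, 0.0, 2.53, -0.0, 1], [1.9, 3.4, -37.5, 0.0, 2.52, -0.0, 1], [3.5, 3.3, -37.4, 0.0, 2.52, -0.0, 1], [5.1, 3.4, -37.3, 0.0, 2.53, -0.0, 1], [6.8, 3.3, -36.9, 0.0, 2.52, -0.0, 1]]
end [ 0.536 -0.301  0.15 ] toolx heading 8.7 z heading 98.7 down -1.000
```

```bash
python3 -m jog '[[-28,3,-25,0,2.5,0,1],[-27,3,-27,0,2.5,0,1],[-25,3,-28,0,2.5,0,1],[-24,3,-29,0,2.5,0,1],[-23,3,-30,0,2.5,0,1],[-22,3,-31,0,2.5,0,1],[-20,3,-32,0,2.5,0,1],[-19,3,-33,0,2.5,0,1]]'
python3 -m jog '[[-17,3,-33,0,2.5,0,1],[-16,3,-34,0,2.5,0,1],[-14,3,-35,0,2.5,0,1],[-13,3,-35,0,2.5,0,1],[-11,3,-36,0,2.5,0,1],[-10,3,-36,0,2.5,0,1],[-8,3,-37,0,2.5,0,1],[-6,3,-37,0,2.5,0,1]]'
python3 -m jog '[[-5,3,-37,0,2.5,0,1],[-3,3,-37,0,2.5,0,1],[-1,3,-37,0,2.5,0,1],[0,3,-37,0,2.5,0,1],[2,3,-37,0,2.5,0,1],[4,3,-37,0,2.5,0,1],[5,3,-37,0,2.5,0,1],[7,3,-37,0,2.5,0,1]]'
python3 - <<'E'
from h import *
st();m=camera_model("wrist");im=camera("wrist");cv2.imwrite("pics/w1.png",im);np.savez("w1.npz",**m);st()
E
```

```text
time_s: 0.82
eef_pos: [0.3161, 0.2554, 0.2071]
eef_rot: [-0.643, 0.643, 0.294, -0.294]
wrist_force: [0.1, 0.1, 0.1]
opening: 0.0
time_s: 1.48
eef_pos: [0.4284, -0.0233, 0.1832]
eef_rot: [-0.684, 0.684, 0.178, -0.178]
wrist_force: [1.0, 0.1, -0.4]
opening: -0.002
time_s: 2.15
eef_pos: [0.5411, -0.2985, 0.1586]
eef_rot: [0.705, -0.705, -0.056, 0.056]
wrist_force: [0.6, 0.7, 0.6]
opening: 0.001
t2.15 p [ 0.5411 -0.2985  0.1586] toolx heading 9.1 z heading 99.1 down -1.000 F [0.6 0.7 0.6] open 0.001 q [-0.696  0.345  1.557  0.     1.24  -0.855]
t2.20 p [ 0.5425 -0.3051  0.1577] toolx heading 8.8 z heading 98.8 down -1.000 F [-1.8 -3.8  2.1] open 0.001 q [-0.702  0.353  1.548 -0.002  1.237 -0.854]
```

View pics/w1.png

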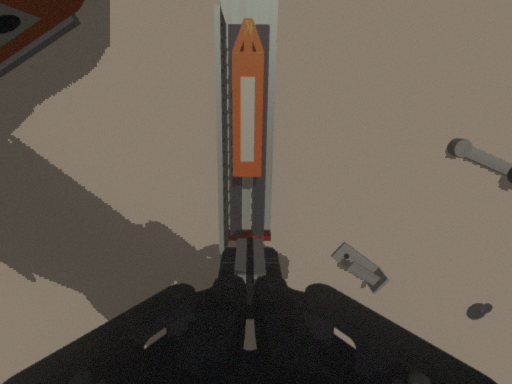

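Run:
```python
from h import *
np.set_printoptions(precision=4,suppress=True)
m=dict(np.load("w1.npz"));im=cv2.imread("pics/w1.png")
crop(im,205,0,290,130,5,"pics/w1a.png");crop(im,205,130,290,250,5,"pics/w1b.png")
for l,u,v,z in[("rearL",232.5,176.5,.078),("rearR",262,176.5,.078),("bodyfrontL",234,52,.078),("bodyfrontR",264.5,52,.078),("nose",249,19,.078),("lipendL",228,25,.021),("lipendR",269,25,.021),("stopL",228,236,.021),("stopR",271,236,.021),("fence L front",217,8,.075),("fencerear",221,252,.075)]: print(l,ray("wrist",(u,v),z,m))
st()
```

```text
rearL [ 0.5246 -0.2794  0.078 ]
rearR [ 0.5472 -0.2757  0.078 ]
bodyfrontL [ 0.5131 -0.1922  0.078 ]
bodyfrontR [ 0.5337 -0.1888  0.078 ]
nose [ 0.52   -0.1708  0.078 ]
lipendL [ 0.5012 -0.1655  0.021 ]
lipendR [ 0.5351 -0.16    0.021 ]
stopL [ 0.5281 -0.3584  0.021 ]
stopR [ 0.5722 -0.3512  0.021 ]
fence L front [ 0.4978 -0.1672  0.075 ]
fencerear [ 0.5243 -0.3477  0.075 ]
t2.20 p [ 0.5425 -0.3051  0.1577] toolx heading 8.8 z heading 98.8 down -1.000 F [-1.8 -3.8  2.1] open 0.001 q [-0.702  0.353  1.548 -0.002  1.237 -0.854]
```

View pics/w1b.png

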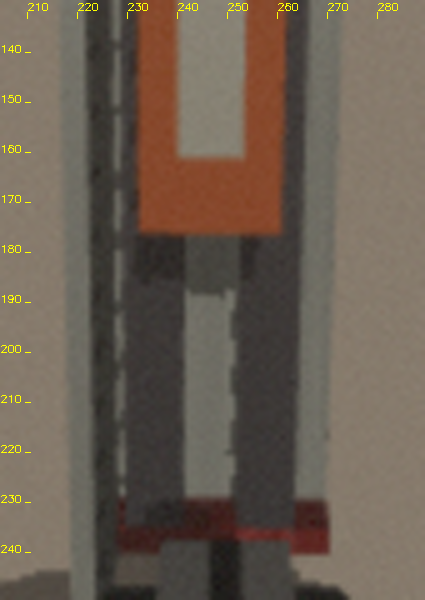

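View pics/w1a.png

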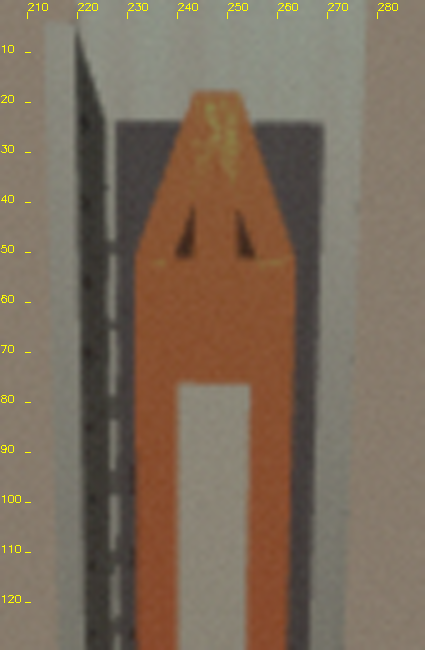

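```bash
python3 -m jog '[[0,38,0,0,0,0,1],[0,38,0,0,0,0,1],[0,30,0,0,0,0,1],[0,4,0,0,0,0,1],[0,0,0,0,0,0,1],[0,0,0,0,0,0,1]]'
python3 - <<'E'
from h import *
st();m=camera_model("wrist");im=camera("wrist");cv2.imwrite("pics/w2.png",im);np.savez("w2.npz",**m)
cv2.imwrite("pics/s2.png",cv2.resize(camera("side")[190:310,220:400],None,fx=4,fy=4));st()
E
```

```text
time_s: 2.7
eef_pos: [0.5417, -0.2973, 0.0505]
eef_rot: [-0.704, 0.705, 0.058, -0.057]
wrist_force: [0.2, 0.2, 0.1]
opening: 0.0
t2.70 p [ 0.5417 -0.2973  0.0505] toolx heading 9.3 z heading 99.3 down -1.000 F [0.2 0.2 0.1] open 0.000 q [-0.694  0.484  1.612 -0.     1.044 -0.856]
t2.80 p [ 0.5427 -0.2981  0.0521] toolx heading 9.3 z heading 99.3 down -1.000 F [0.7 0.5 0.6] open 0.001 q [-0.694  0.482  1.611  0.     1.044 -0.856]
```

View pics/w2.png

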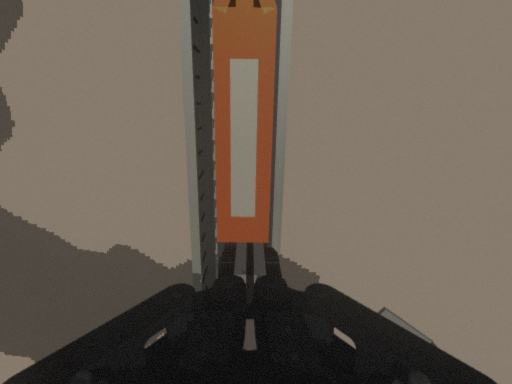

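View pics/s2.png

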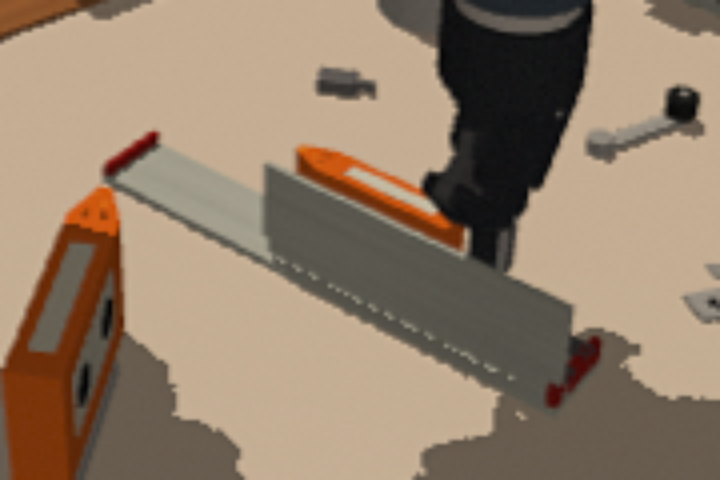

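```bash
python3 -m jog '[[-2,6,3,0,0.5,0,1],[0,0,8,0,0,0,1],[0,0,13,0,0,0,1],[0,0,14,0,0,0,1],[0,0,14,0,0,0,1],[0,0,14,0,0,0,1],[0,0,14,0,0,0,1],[0,0,14,0,0,0,1]]'
python3 -m jog '[[0,0,12,0,0,0,1],[0,0,8,0,0,0,1],[0,0,4,0,0,0,1],[0,0,0,0,0,0,1],[0,0,0,0,0,0,1]]'
python3 - <<'E'
from h import *
m=camera_model("wrist");im=camera("wrist");cv2.imwrite("pics/w3.png",im);np.savez("w3.npz",**m)
t=camera("top");cv2.imwrite("pics/top3.png",t);crop(t,262,185,387,235,6,"pics/t3.png");st()
E
```

```text
time_s: 3.47
eef_pos: [0.5245, -0.2026, 0.0435]
eef_rot: [-0.705, 0.705, 0.054, -0.054]
wrist_force: [1.4, -2.7, 3.1]
opening: 0.001
time_s: 3.88
eef_pos: [0.5206, -0.18, 0.0429]
eef_rot: [0.705, -0.705, -0.054, 0.055]
wrist_force: [-0.0, -0.5, 0.2]
opening: -0.0
t3.98 p [ 0.5207 -0.1806  0.0429] toolx heading 8.7 z heading 98.7 down -1.000 F [-0.2  0.1 -0. ] open 0.000 q [-0.549  0.375  1.791  0.     0.977 -0.702]
```

View pics/w3.png

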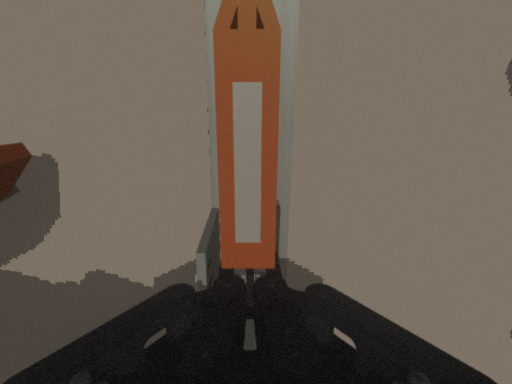

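View pics/t3.png

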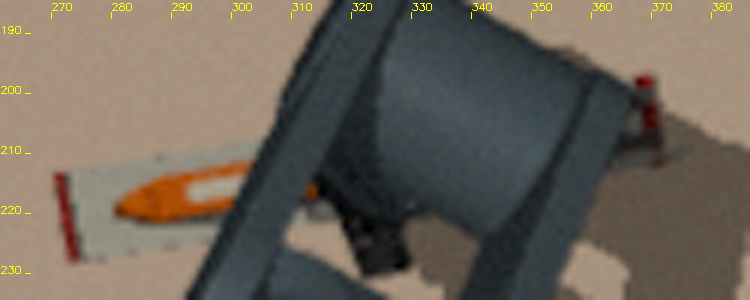

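Run:
```python
from h import *
np.set_printoptions(precision=4,suppress=True)
m=dict(np.load("w3.npz"));im=cv2.imread("pics/w3.png")
r=[ray("wrist",q,.078,m) for q in[(221.5,268.5),(275.5,268.5)]];f=[ray("wrist",q,.078,m) for q in[(214,29),(280.5,29)]]
R0=sum(r)/2;F0=sum(f)/2;print(R0,F0,r[0]-r[1],f[0]-f[1])
a=np.radians(98.8);ex=np.array([np.cos(a),np.sin(a),0]);ey=np.array([-np.sin(a),np.cos(a),0]);O=np.array([.518,-.163,0])
for q in(R0,F0,pose()[0]):print("track",(q-O)@ex,(q-O)@ey)
print("lip/fence ends",ray("wrist",(219,209),.075,m),ray("wrist",(278,202),.021,m))
crop(im,190,190,300,290,6,"pics/w3a.png")
```

```text
[ 0.5184 -0.1681  0.078 ] [ 0.5044 -0.0805  0.078 ] [-0.0222 -0.0035  0.    ] [-0.0213 -0.0033  0.    ]
track -0.005131668670351089 0.00039552893074842
track 0.08365413774415394 0.0008179808112585067
track -0.017783322382192435 3.2092371957361935e-05
lip/fence ends [ 0.5029 -0.1449  0.075 ] [ 0.5339 -0.1563  0.021 ]
```

View pics/w3a.png

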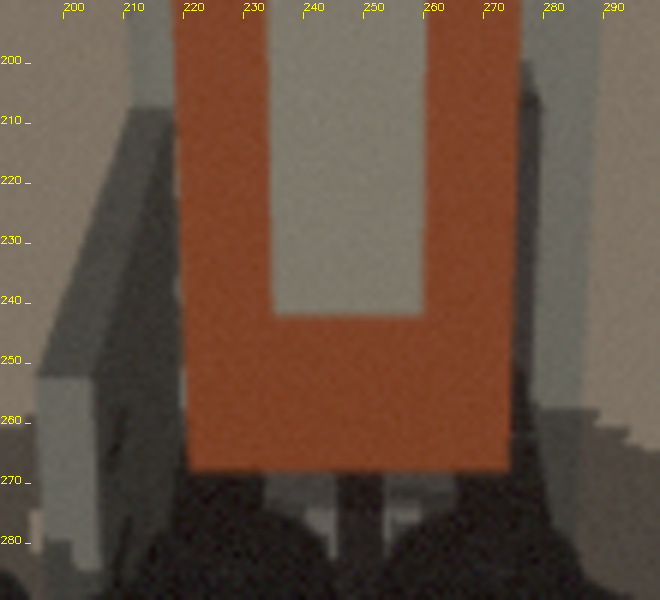

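```bash
python3 -m jog '[[0,0,5,0,0,0,1],[0,0,6,0,0,0,1],[0,0,4,0,0,0,1],[0,0,1,0,0,0,1],[0,0,0,0,0,0,1],[0,0,-10,0,0,0,1],[0,-20,-10,0,0,0,1],[0,-35,0,0,0,0,1]]'
python3 - <<'E'
from h import *
st();m=camera_model("wrist");im=camera("wrist");cv2.imwrite("pics/w4.png",im);np.savez("w4.npz",**m);st()
E
```

```text
time_s: 4.65
eef_pos: [0.5191, -0.1848, 0.0952]
eef_rot: [0.707, -0.704, -0.052, 0.056]
wrist_force: [0.0, -0.3, 0.6]
opening: -0.0
t4.65 p [ 0.5191 -0.1848  0.0952] toolx heading 8.7 z heading 98.7 down -1.000 F [ 0.  -0.3  0.6] open -0.000 q [-0.557  0.296  1.767 -0.     1.086 -0.709]
t4.70 p [ 0.5242 -0.1872  0.1046] toolx heading 8.7 z heading 98.7 down -1.000 F [ 5.2 -1.8  4.2] open -0.004 q [-0.556  0.285  1.759 -0.     1.092 -0.709]
```

View pics/w4.png

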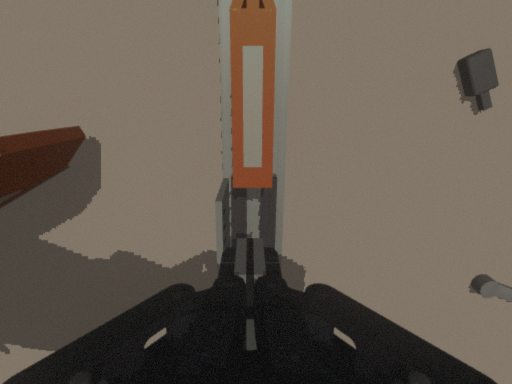

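Run:
```python
from h import *
np.set_printoptions(precision=4,suppress=True)
m=dict(np.load("w4.npz"));im=cv2.imread("pics/w4.png");crop(im,205,160,295,240,8,"pics/w4a.png")
r=[ray("wrist",q,.078,m) for q in[(232.5,187.5),(272.5,187.5)]];f=[ray("wrist",q,.078,m) for q in[(231,9.5),(275,9.5)]]
R0=sum(r)/2;F0=sum(f)/2;print(R0,F0,r[0]-r[1],f[0]-f[1],np.linalg.norm(F0-R0))
a=np.radians(98.8);ex=np.array([np.cos(a),np.sin(a),0]);ey=np.array([-np.sin(a),np.cos(a),0]);O=np.array([.518,-.163,0])
for q in(R0,F0):print("track",(q-O)@ex,(q-O)@ey)
for l,u,v,z in[("lipL",232,177,.021),("lipR",276,177,.021)]:
    q=ray("wrist",(u,v),z,m);print(l,q,(q-O)@ex,(q-O)@ey)
```

```text
[ 0.5159 -0.1534  0.078 ] [ 0.5024 -0.0665  0.078 ] [-0.0223 -0.0035  0.    ] [-0.0206 -0.0032  0.    ] 0.08787267262940975
track 0.009833369003429545 0.0006403593771037564
track 0.09770603539383092 0.0006734724657544806
lipL [ 0.5021 -0.1641  0.021 ] 0.0013029612613974886 0.015927475096074114
lipR [ 0.5349 -0.159   0.021 ] 0.0013609532456997887 -0.017281553214486496
```

View pics/w4a.png

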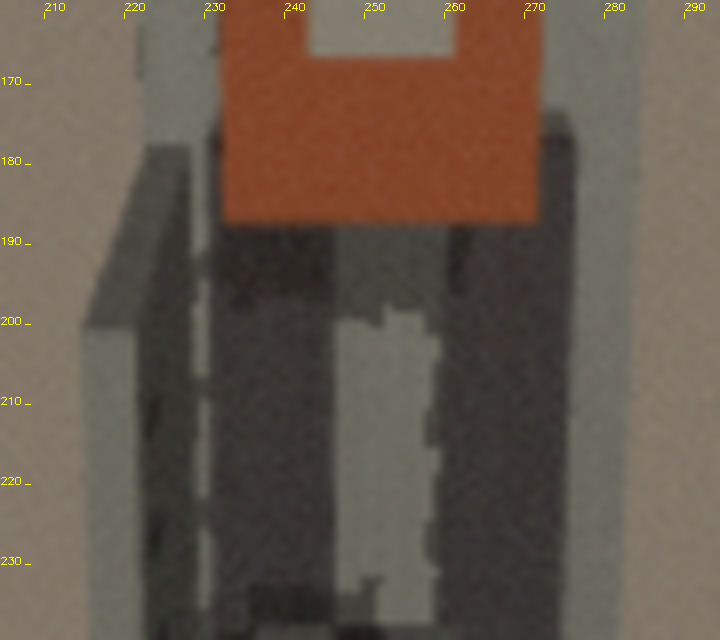

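```bash
python3 -m jog '[[0,0,0,0,0,0,0],[0,0,0,0,0,0,0]]'
python3 - <<'E'
from h import *
st();print(to([.5139,-.1406,.036]))
E
```

```text
time_s: 4.87
eef_pos: [0.5221, -0.1853, 0.099]
eef_rot: [-0.705, 0.705, 0.054, -0.053]
wrist_force: [-0.7, -0.1, -0.4]
opening: 0.272
t4.87 p [ 0.5221 -0.1853  0.099 ] toolx heading 8.7 z heading 98.7 down -1.000 F [-0.7 -0.1 -0.4] open 0.272 q [-0.555  0.29   1.765  0.     1.084 -0.708]
[-1.4 62.9 45.5]
```

```bash
python3 -m jog '[[-0.5,0,23,0,0,0,0],[-0.5,0,22,0,0,0,0],[0,0,0,0,0,0,0],[0,0,0,0,0,0,0]]'
python3 - <<'E'
from h import *
st();print(to([.5139,-.1406,.036]));m=camera_model("wrist");im=camera("wrist");cv2.imwrite("pics/w5.png",im)
E
```

```text
time_s: 5.2
eef_pos: [0.5127, -0.1391, 0.0969]
eef_rot: [0.705, -0.705, -0.054, 0.055]
wrist_force: [-0.2, 0.3, 0.7]
opening: 0.497
t5.20 p [ 0.5127 -0.1391  0.0969] toolx heading 8.9 z heading 98.9 down -1.000 F [-0.2  0.3  0.7] open 0.497 q [-0.488  0.251  1.821 -0.     1.073 -0.643]
[ 1.1 60.9 -1.8]
```

View pics/w5.png

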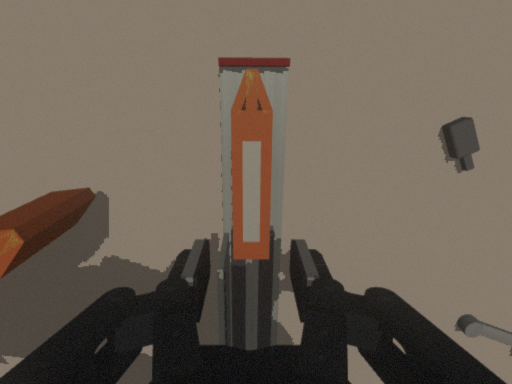

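```bash
python3 -m jog '[[1,20,-1,0,0,0,0],[0,25,-1,0,0,0,0],[0,15,0,0,0,0,0],[0,0,0,0,0,0,0],[0,0,0,0,0,0,0]]'
python3 - <<'E'
from h import *
st();m=camera_model("wrist");im=camera("wrist");cv2.imwrite("pics/w6.png",im);np.savez("w6.npz",**m)
E
```

```text
time_s: 5.67
eef_pos: [0.5143, -0.1424, 0.0373]
eef_rot: [0.706, -0.705, -0.053, 0.055]
wrist_force: [0.2, 0.1, 0.2]
opening: 0.495
t5.67 p [ 0.5143 -0.1424  0.0373] toolx heading 8.7 z heading 98.7 down -1.000 F [0.2 0.1 0.2] open 0.495 q [-0.493  0.354  1.836 -0.     0.954 -0.645]
```

View pics/w6.png

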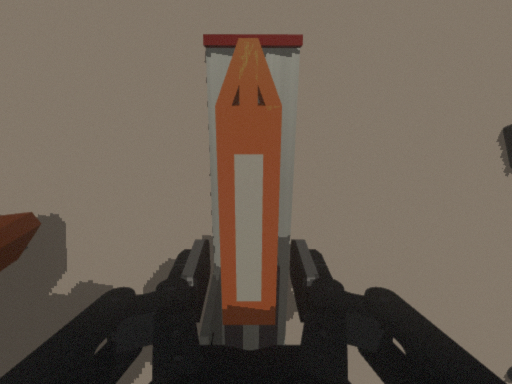

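```bash
python3 -m jog '[[0,0,0,0,0,0,1],[0,0,0,0,0,0,1],[0,0,0,0,0,0,1],[0,0,0,0,0,0,1]]'
python3 - <<'E'
from h import *
m=dict(np.load("w6.npz"));a=(ray("wrist",(222,323.5),.078,m)+ray("wrist",(276,323.5),.078,m))/2;f=(ray("wrist",(216,107),.078,m)+ray("wrist",(282,107),.078,m))/2;print("rear",a,f,"head",np.degrees(np.arctan2(*(f-a)[1::-1])))
st();m=camera_model("wrist");im=camera("wrist");cv2.imwrite("pics/w7.png",im);np.savez("w7.npz",**m)
E
```

```text
time_s: 6.05
eef_pos: [0.516, -0.1428, 0.0397]
eef_rot: [-0.704, 0.706, 0.055, -0.053]
wrist_force: [-0.3, -1.7, 5.6]
opening: 0.252
rear [ 0.51595271 -0.15337653  0.078     ] [ 0.50255145 -0.0666305   0.078     ] head 98.78210967316836
t6.05 p [ 0.516  -0.1428  0.0397] toolx heading 8.8 z heading 98.8 down -1.000 F [-0.3 -1.7  5.6] open 0.252 q [-0.492  0.35   1.835 -0.     0.954 -0.645]
```

View pics/w7.png

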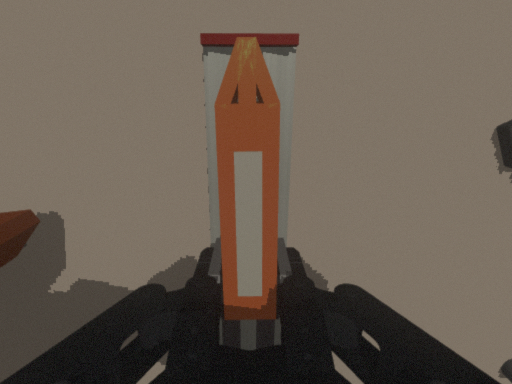

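```bash
python3 -m jog '[[0,-8,0,0,0,0,1],[0,-20,0,0,0,0,1],[0,-30,0,0,0,0,1],[0,-30,0,0,0,0,1],[0,-15,0,0,0,0,1],[0,0,0,0,0,0,1]]'
python3 - <<'E'
from h import *
st();m=camera_model("wrist");im=camera("wrist");cv2.imwrite("pics/w8.png",im);np.savez("w8.npz",**m)
cv2.imwrite("pics/s8.png",cv2.resize(camera("side")[130:310,150:400],None,fx=3,fy=3))
E
```

```text
time_s: 6.6
eef_pos: [0.5173, -0.143, 0.1456]
eef_rot: [-0.704, 0.706, 0.056, -0.052]
wrist_force: [1.6, -0.4, -2.3]
opening: 0.251
t6.60 p [ 0.5173 -0.143   0.1456] toolx heading 8.8 z heading 98.8 down -1.000 F [ 1.6 -0.4 -2.3] open 0.251 q [-0.491  0.186  1.786  0.     1.162 -0.645]
```

View pics/w8.png

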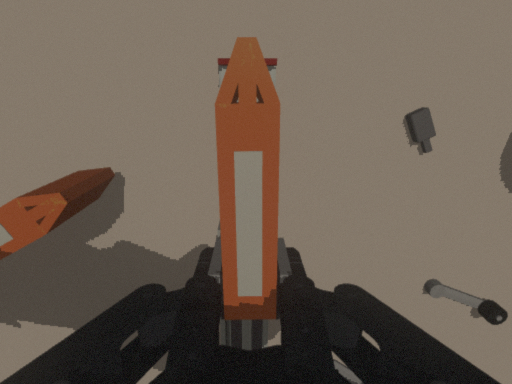

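View pics/s8.png

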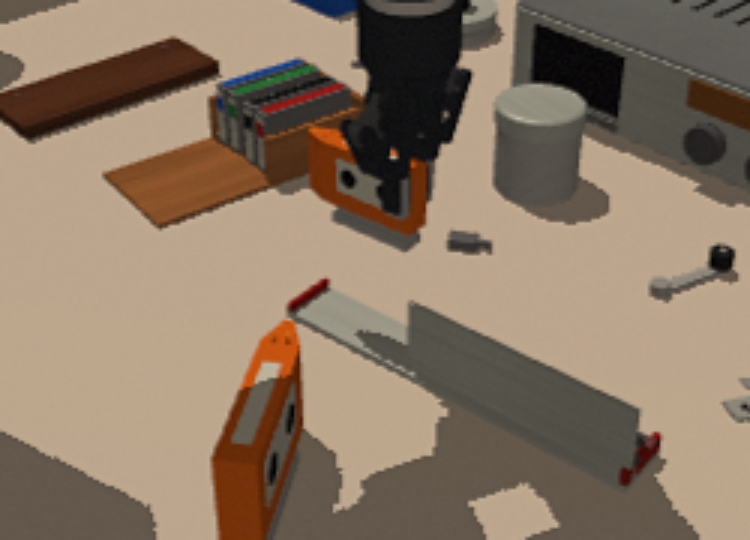

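Run:
```python
from h import *
plan([.480,.2176,.19],-95.2,16)
```

```text
[[1.3, -3.1, 22.5, 0.01, 6.5, 0.02, 1], [-1.3, -3.0, 22.6, 0.0, 6.5, -0.0, 1], [-3.8, -3.1, 22.2, 0.0, 6.5, -0.0, 1], [-6.3, -3.0, 21.7, 0.0, 6.5, -0.0, 1], [-8.8, -3.0, 20.8, 0.0, 6.49, -0.0, 1], [-11.0, -3.1, 19.7, 0.0, 6.5, -0.0, 1], [-13.2, -3.0, 18.3, 0.0, 6.5, -0.0, 1], [-15.1, -3.1, 16.7, 0.0, 6.5, -0.0, 1]]
[[-17.0, -3.0, 14.9, 0.0, 6.5, -0.0, 1], [-18.5, -3.1, 12.8, 0.0, 6.5, -0.0, 1], [-19.9, -3.0, 10.7, 0.0, 6.5, -0.0, 1], [-21.0, -3.1, 8.4, 0.0, 6.5, -0.0, 1], [-21.8, -3.0, 5.9, 0.0, 6.5, 0.0, 1], [-22.3, -3.1, 3.5, 0.0, 6.49, 0.0, 1], [-22.5, -3.0, 0.9, 0.0, 6.5, 0.0, 1], [-22.5, -3.1, -1.7, 0.0, 6.5, 0.0, 1]]
end [0.48   0.2176 0.19  ] toolx heading -95.2 z heading -5.2 down -1.000
```

```bash
python3 -m jog '[[1,-6,22.5,0,6.5,0,1],[-1,-6,22.5,0,6.5,0,1],[-4,-6,22,0,6.5,0,1],[-6,-6,22,0,6.5,0,1],[-9,-6,21,0,6.5,0,1],[-11,-6,20,0,6.5,0,1],[-13,-6,18,0,6.5,0,1],[-15,-6,17,0,6.5,0,1]]'
python3 -m jog '[[-17,0,15,0,6.5,0,1],[-18.5,0,13,0,6.5,0,1],[-20,0,11,0,6.5,0,1],[-21,0,8,0,6.5,0,1],[-22,0,6,0,6.5,0,1],[-22,0,3.5,0,6.5,0,1],[-22.5,0,1,0,6.5,0,1],[-22.5,0,-2,0,6.5,0,1]]'
python3 -m jog '[[0,0,0,0,0,0,1],[0,0,0,0,0,0,1]]'
python3 - <<'E'
from h import *
st();m=camera_model("wrist");im=camera("wrist");cv2.imwrite("pics/w9.png",im);np.savez("w9.npz",**m);st()
E
```

```text
time_s: 7.37
eef_pos: [0.4961, 0.0392, 0.1869]
eef_rot: [-0.656, 0.657, -0.264, 0.261]
wrist_force: [0.7, 0.3, -3.5]
opening: 0.25
time_s: 8.03
eef_pos: [0.4787, 0.2186, 0.1865]
eef_rot: [0.474, -0.477, 0.525, -0.523]
wrist_force: [0.2, -0.2, -3.5]
opening: 0.253
time_s: 8.2
eef_pos: [0.4788, 0.2184, 0.1868]
eef_rot: [0.476, -0.479, 0.522, -0.521]
wrist_force: [-0.4, -0.5, -4.0]
opening: 0.251
t8.20 p [0.4788 0.2184 0.1868] toolx heading -95.0 z heading -5.0 down -1.000 F [-0.4 -0.5 -4. ] open 0.251 q [ 0.202  0.121  1.769 -0.     1.256  1.861]
t8.25 p [0.4792 0.2176 0.1871] toolx heading -95.0 z heading -5.0 down -1.000 F [ 0.2 -0.  -4.1] open 0.250 q [ 0.201  0.12   1.769 -0.     1.256  1.86 ]
```

View pics/w9.png

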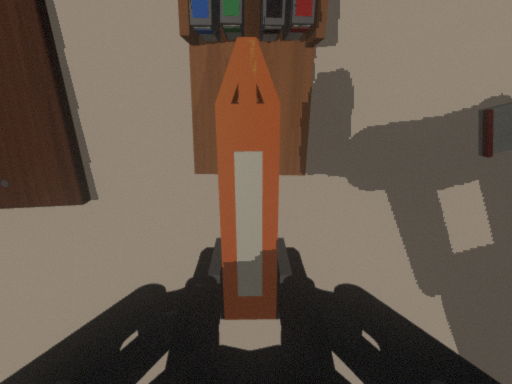

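Run:
```python
from h import *
crop(cv2.imread("pics/w9.png"),170,0,340,60,4.5,"pics/w9a.png")
```

```text
(no output)
```

View pics/w9a.png

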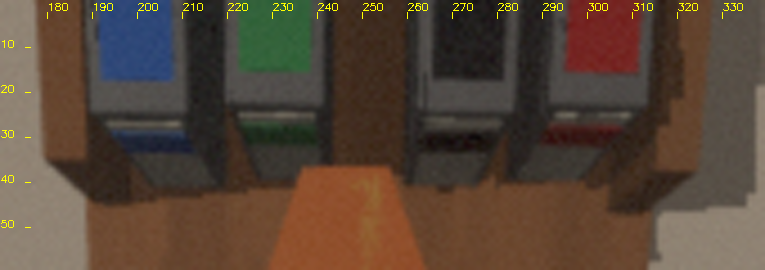

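Run:
```python
from h import *
np.set_printoptions(precision=4,suppress=True)
m=dict(np.load("w9.npz"))
a=np.radians(-5.2);ex=np.array([np.cos(a),np.sin(a),0]);ey=np.array([-np.sin(a),np.cos(a),0]);O=np.array([.6015,.2065,0])
def P(l,u,v,z):
    q=ray("wrist",(u,v),z,m);print(l,q,"rack",((q-O)@ex*1e3).round(1),((q-O)@ey*1e3).round(1))
P("greenR top",241.5,23.5,.075);P("blackL top",259.5,23.5,.075);P("blueL top",189,24.5,.075);P("redR top",312,22.5,.075)
P("wallL front top outer",178.5,35.5,.055);P("wallR outer",321,38,.055)
P("wallL inner",188,36,.055);P("wallR inner",313,39,.055)
P("shelf front L",194,175,.005);P("shelf front R",306,175,.005)
z=.187+.078-.0397
P("nose",248,38,z);P("bodyL",216,104,z);P("bodyR",280.5,104,z);P("rear",249.5,319.5,z)
```

```text
greenR top [0.611  0.2131 0.075 ] rack 8.8 7.4
blackL top [0.6098 0.1995 0.075 ] rack 8.9 -6.2
blueL top [0.6137 0.2528 0.075 ] rack 8.0 47.2
redR top [0.6071 0.1598 0.075 ] rack 9.8 -46.0
wallL front top outer [0.6108 0.2659 0.055 ] rack 3.9 60.0
wallR outer [0.5989 0.1486 0.055 ] rack 2.6 -57.9
wallL inner [0.6098 0.2581 0.055 ] rack 3.6 52.1
wallR inner [0.5987 0.1552 0.055 ] rack 1.9 -51.4
shelf front L [0.4798 0.2809 0.005 ] rack -127.9 63.0
shelf front R [0.469  0.1553 0.005 ] rack -127.4 -63.0
nose [0.5758 0.2107 0.2253] rack -25.9 1.9
bodyL [0.5569 0.2232 0.2253] rack -45.9 12.6
bodyR [0.5551 0.2016 0.2253] rack -45.8 -9.1
rear [0.4677 0.2196 0.2253] rack -134.5 0.9
```

```bash
python3 -m jog '[[1,30,0,0,0.3,0,1],[0,40,0,0,0,0,1],[0,40,0,0,0,0,1],[0,25,0,0,0,0,1],[0,0,0,0,0,0,1],[0,0,0,0,0,0,1]]'
python3 - <<'E'
from h import *
st();m=camera_model("wrist");im=camera("wrist");cv2.imwrite("pics/w10.png",im);np.savez("w10.npz",**m);crop(im,150,0,350,70,4,"pics/w10a.png")
s=camera("side");crop(s,160,90,320,210,5,"pics/s10.png");st()
E
```

```text
time_s: 8.75
eef_pos: [0.479, 0.2156, 0.0527]
eef_rot: [0.474, -0.477, 0.524, -0.523]
wrist_force: [0.2, 0.8, -1.9]
opening: 0.249
t8.75 p [0.479  0.2156 0.0527] toolx heading -95.5 z heading -5.5 down -1.000 F [ 0.2  0.8 -1.9] open 0.249 q [ 0.197  0.313  1.852 -0.     0.982  1.864]
t8.85 p [0.4822 0.2166 0.056 ] toolx heading -95.5 z heading -5.5 down -1.000 F [ 0.4  0.8 -2. ] open 0.247 q [ 0.197  0.309  1.848 -0.     0.982  1.865]
```

View pics/w10.png

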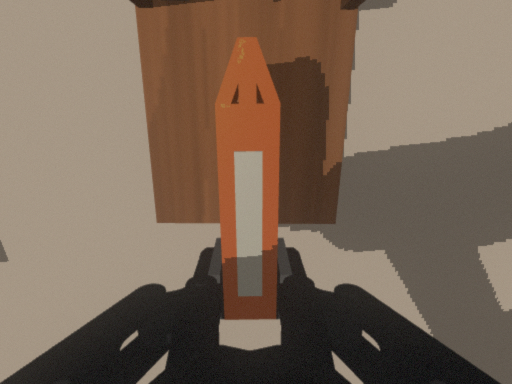

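View pics/w10a.png

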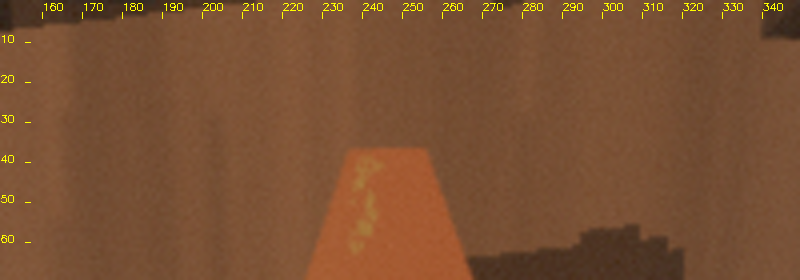

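View pics/s10.png

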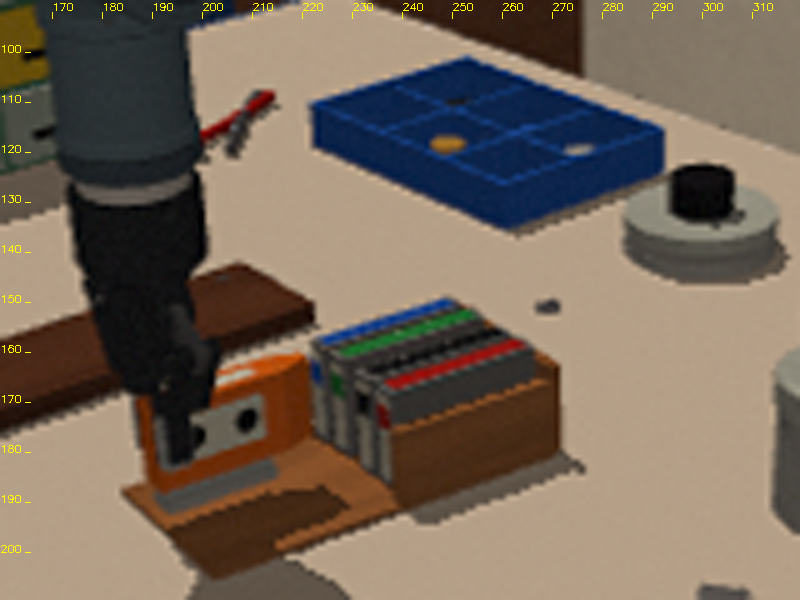

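```bash
for i in 1 2; do python3 -m jog '[[0,0,0,0,0,0,1]]'; done; python3 -m jog '[[-1,8,0,0,0,0,1],[0,2,0,0,0,0,1],[0,0,0,0,0,0,1]]';for i in 1 2 3; do python3 -m jog '[[0,0,0,0,0,0,1]]'; done
```

```text
time_s: 8.93
eef_pos: [0.4828, 0.2169, 0.0567]
eef_rot: [-0.477, 0.474, -0.523, 0.524]
wrist_force: [1.2, 0.2, -2.6]
opening: 0.249
time_s: 9.02
eef_pos: [0.4825, 0.2171, 0.0565]
eef_rot: [-0.477, 0.474, -0.523, 0.524]
wrist_force: [0.6, 0.1, -2.2]
opening: 0.251
time_s: 9.27
eef_pos: [0.4801, 0.2178, 0.0438]
eef_rot: [0.475, -0.476, 0.524, -0.523]
wrist_force: [0.1, -0.7, -2.6]
opening: 0.249
time_s: 9.35
eef_pos: [0.4804, 0.2178, 0.044]
eef_rot: [0.475, -0.476, 0.524, -0.523]
wrist_force: [-0.4, 0.2, -3.5]
opening: 0.248
time_s: 9.43
eef_pos: [0.4806, 0.2179, 0.0442]
eef_rot: [0.475, -0.475, 0.524, -0.523]
wrist_force: [-0.3, 0.1, -3.2]
opening: 0.252
time_s: 9.52
eef_pos: [0.4808, 0.2179, 0.0444]
eef_rot: [-0.475, 0.475, -0.523, 0.524]
wrist_force: [0.5, -0.1, -2.6]
opening: 0.251
```

```bash
python3 -m jog '[[0,2.5,0,0,0,0,1],[0,0,0,0,0,0,1],[0,0,0,0,0,0,1]]';python3 -m jog '[[0,1.5,0,0,0,0,1],[0,0,0,0,0,0,1],[0,0,0,0,0,0,1]]'
python3 - <<'E'
from h import *
s=camera("side");crop(s,170,140,260,210,8,"pics/s11.png");st()
E
```

```text
time_s: 9.77
eef_pos: [0.4805, 0.2178, 0.0416]
eef_rot: [0.475, -0.475, 0.524, -0.523]
wrist_force: [0.8, -0.0, -3.5]
opening: 0.252
time_s: 10.02
eef_pos: [0.4806, 0.2178, 0.0402]
eef_rot: [0.475, -0.475, 0.524, -0.524]
wrist_force: [0.5, 0.5, -3.8]
opening: 0.249
t10.07 p [0.4807 0.2178 0.0403] toolx heading -95.5 z heading -5.5 down -1.000 F [-0.3  0.2 -4.1] open 0.251 q [0.2   0.337 1.852 0.    0.953 1.868]
```

View pics/s11.png

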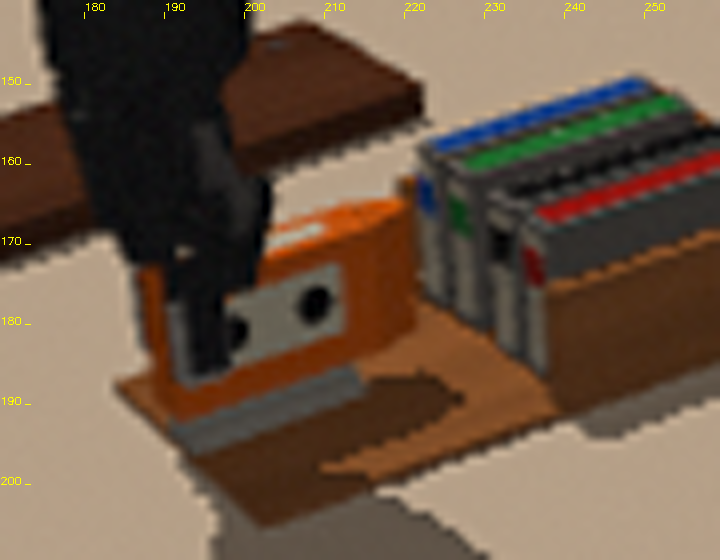

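```bash
python3 -m jog '[[0,0,8,0,-0.3,0,1],[0,0,10,0,0,0,1],[0,0,10,0,0,0,1],[0,0,8,0,0,0,1],[0,0,8,0,0,0,1],[0,0,8,0,0,0,1],[0,0,6,0,0,0,1],[0,0,0,0,0,0,1]]'
python3 - <<'E'
from h import *
st();m=camera_model("wrist");im=camera("wrist");cv2.imwrite("pics/w12.png",im);np.savez("w12.npz",**m)
t=camera("top");crop(t,165,140,235,240,6,"pics/t12.png");st()
E
```

```text
time_s: 10.73
eef_pos: [0.5401, 0.2122, 0.0404]
eef_rot: [-0.477, 0.476, -0.522, 0.523]
wrist_force: [-1.7, 0.1, -2.6]
opening: 0.25
t10.73 p [0.5401 0.2122 0.0404] toolx heading -95.3 z heading -5.3 down -1.000 F [-1.7  0.1 -2.6] open 0.250 q [ 0.17   0.431  1.716 -0.     0.993  1.833]
t10.83 p [0.5385 0.2125 0.0401] toolx heading -95.2 z heading -5.2 down -1.000 F [ 0.1  0.9 -2.5] open 0.248 q [0.171 0.43  1.719 0.    0.993 1.833]
```

View pics/w12.png

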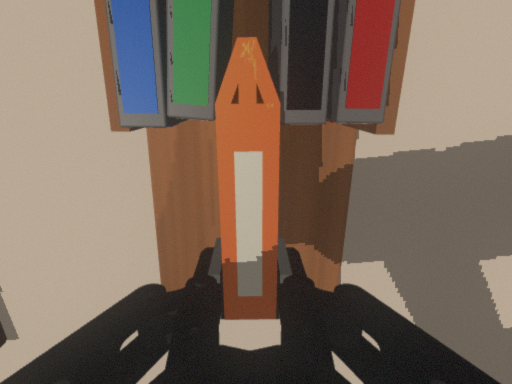

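View pics/t12.png

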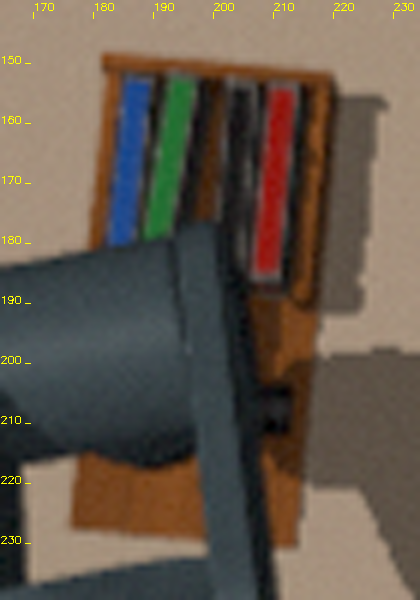

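```bash
python3 -m jog '[[0,0,6,0,0,0,1],[0,0,7,0,0,0,1],[0,0,7,0,0,0,1],[0,0,7,0,0,0,1],[0,0,7,0,0,0,1],[0,0,7,0,0,0,1],[0,0,6,0,0,0,1],[0,0,0,0,0,0,1]]'
python3 - <<'E'
from h import *
st();m=camera_model("wrist");im=camera("wrist");cv2.imwrite("pics/w13.png",im);np.savez("w13.npz",**m)
t=camera("side");crop(t,180,90,300,210,5,"pics/s13.png");st()
E
```

```text
time_s: 11.5
eef_pos: [0.5866, 0.2078, 0.0402]
eef_rot: [-0.477, 0.476, -0.522, 0.523]
wrist_force: [-0.2, 0.1, -2.9]
opening: 0.25
t11.50 p [0.5866 0.2078 0.0402] toolx heading -95.3 z heading -5.3 down -1.000 F [-0.2  0.1 -2.9] open 0.250 q [ 0.15   0.508  1.602 -0.     1.032  1.813]
t11.60 p [0.5859 0.2083 0.0403] toolx heading -95.2 z heading -5.2 down -1.000 F [-0.4 -1.3 -2.9] open 0.251 q [0.151 0.506 1.603 0.    1.031 1.813]
```

View pics/w13.png

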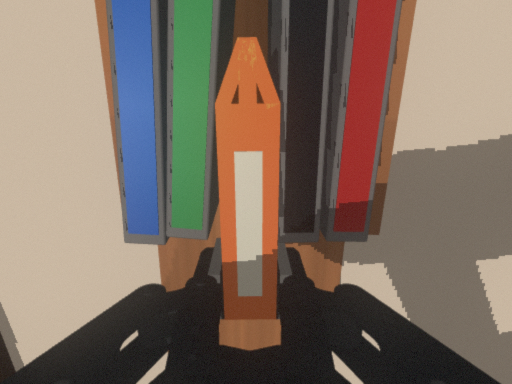

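View pics/s13.png

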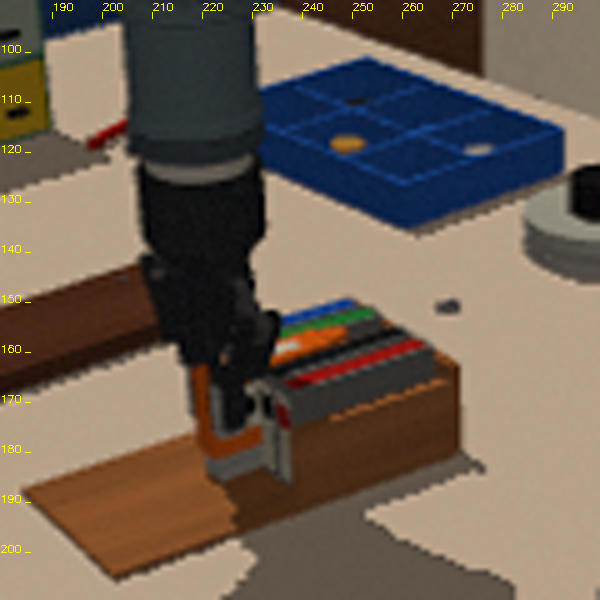

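```bash
python3 -m jog '[[0,1.5,0,0,0,0,1],[0,0,0,0,0,0,1],[0,0,0,0,0,0,0],[0,0,0,0,0,0,0],[0,0,0,0,0,0,0],[0,0,0,0,0,0,0]]'
python3 - <<'E'
from h import *
st();m=camera_model("wrist");im=camera("wrist");cv2.imwrite("pics/w14.png",im)
E
```

```text
time_s: 12.1
eef_pos: [0.5857, 0.2084, 0.0394]
eef_rot: [-0.477, 0.476, -0.522, 0.522]
wrist_force: [0.1, 0.1, -0.1]
opening: 0.498
t12.10 p [0.5857 0.2084 0.0394] toolx heading -95.2 z heading -5.2 down -1.000 F [ 0.1  0.1 -0.1] open 0.498 q [0.151 0.507 1.604 0.    1.029 1.813]
```

View pics/w14.png

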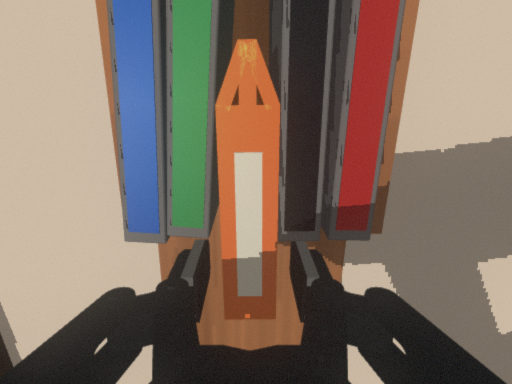

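```bash
python3 -m jog '[[0,0,-8,0,0,0,0],[0,0,-18,0,0,0,0],[0,0,-18,0,0,0,0],[0,0,-6,0,0,0,1],[0,0,0,0,-7,0,1],[0,0,0,0,-7,0,1],[0,0,0,0,-7,0,1],[0,0,0,0,-7,0,1]]';python3 -m jog '[[0,0,0,0,-7,0,1],[0,0,0,0,-7,0,1],[0,0,0,0,-7,0,1],[0,0,0,0,-7,0,1],[0,0,0,0,-7,0,1],[0,0,0,0,-7,0,1],[0,0,0,0,-7,0,1],[0,0,0,0,-7,0,1]]';python3 -m jog '[[0,0,0,0,-6,0,1],[0,0,0,0,0,0,1],[0,0,0,0,0,0,1]]'
python3 - <<'E'
from h import *
st();m=camera_model("wrist");im=camera("wrist");cv2.imwrite("pics/w15.png",im);np.savez("w15.npz",**m)
t=camera("side");crop(t,180,90,300,210,5,"pics/s15.png");st()
E
```

```text
time_s: 12.82
eef_pos: [0.5356, 0.2129, 0.039]
eef_rot: [0.59, -0.59, 0.389, -0.39]
wrist_force: [0.0, -0.2, 0.4]
opening: 0.006
time_s: 13.48
eef_pos: [0.5357, 0.2128, 0.039]
eef_rot: [0.704, -0.704, 0.067, -0.067]
wrist_force: [0.2, 0.3, 0.9]
opening: -0.0
time_s: 13.73
eef_pos: [0.5356, 0.2128, 0.0389]
eef_rot: [0.706, -0.706, 0.033, -0.033]
wrist_force: [-0.2, 0.8, 0.6]
opening: 0.004
t13.73 p [0.5356 0.2128 0.0389] toolx heading -5.4 z heading 84.6 down -1.000 F [-0.2  0.8  0.6] open 0.004 q [ 0.172  0.427  1.726 -0.     0.988  0.267]
t13.83 p [0.5355 0.2128 0.0389] toolx heading -5.4 z heading 84.6 down -1.000 F [ 0.2  0.5 -0.1] open -0.000 q [ 0.172  0.427  1.726 -0.     0.988  0.267]
```

View pics/w15.png

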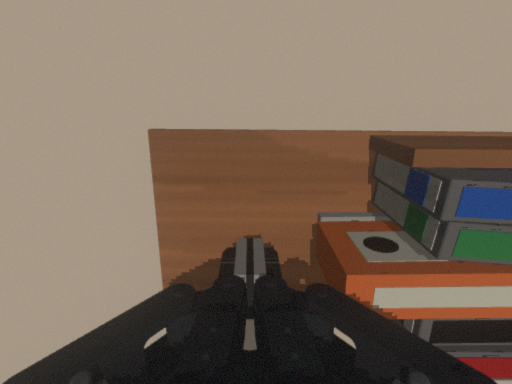

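View pics/s15.png

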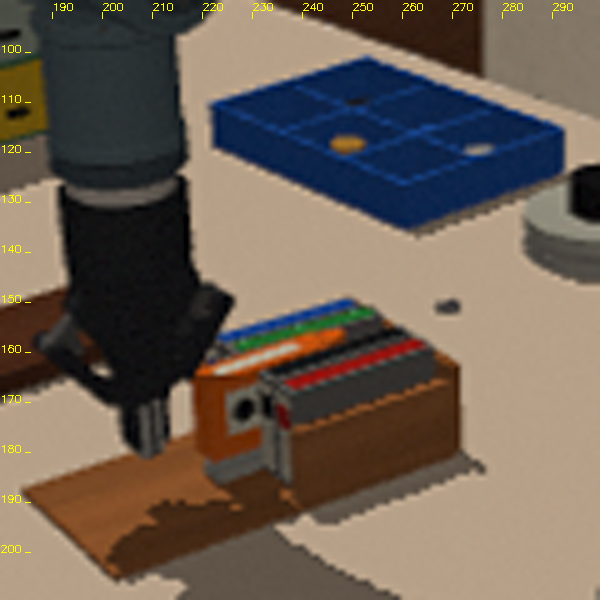

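Run:
```python
from h import *
from scipy.optimize import fsolve
p,_=pose();a=np.radians(-5.2);ex=np.array([np.cos(a),np.sin(a),0])
m=camera_model("side")
for q in[(231.5,151),(225,157),(220,163),(215,168),(208,179)]:
    print(q,fsolve(lambda v:proj("side",p+ex*v[0]+np.array([0,0,v[1]]),m)-q,[.02,.05]))
O=np.array([.604,.2063,0]);print((p-O)@ex, (p-O)@np.array([-ex[1],ex[0],0]))
mm=dict(np.load("w15.npz"))
for l,u,v,z in[("blkrear top L",337,270,.077),("rear top R",357,316,.077),("rear bot L foot",318,213,.006)]:
    r=ray("wrist",(u,v),z,mm);print(l,r,(r-O)@ex,(r-O)@np.array([-ex[1],ex[0],0]))
```

```text
(231.5, 151) [0.0879382  0.07142737]
(225, 157) [0.06354346 0.05825235]
(220, 163) [0.04454262 0.04356099]
(215, 168) [0.02588462 0.03226871]
(208, 179) [-0.00137062  0.00303956]
-0.06877384451605198 0.00025649482049934155
blkrear top L [0.57217608 0.22260916 0.077     ] -0.033171087322418955 0.013357758273077681
rear top R [0.58067021 0.1990946  0.077     ] -0.02258073211646806 -0.009290189579509363
rear bot L foot [0.57986596 0.21864593 0.006     ] -0.0251536602213436 0.010107792949227817
```

```bash
python3 -m jog '[[0,-4,0,0,7,0,1],[0,-3,0,0,7,0,1],[0,0,0,0,7,0,1],[0,0,0,0,7,0,1],[0,0,0,0,7,0,1],[0,0,0,0,7,0,1],[0,0,0,0,7,0,1],[0,0,0,0,7,0,1]]';python3 -m jog '[[0,0,0,0,7,0,1],[0,0,0,0,7,0,1],[0,0,0,0,7,0,1],[0,0,0,0,7,0,1],[0,0,0,0,6,0,1],[0,0,0,0,0,0,1],[0,0,0,0,0,0,1]]'
python3 - <<'E'
from h import *
st();m=camera_model("wrist");im=camera("wrist");cv2.imwrite("pics/w16.png",im);np.savez("w16.npz",**m)
E
```

```text
time_s: 14.5
eef_pos: [0.5355, 0.2128, 0.0458]
eef_rot: [0.607, -0.607, 0.363, -0.363]
wrist_force: [1.1, -0.3, -0.3]
opening: -0.003
time_s: 15.08
eef_pos: [0.5355, 0.2128, 0.0458]
eef_rot: [-0.477, 0.477, -0.522, 0.522]
wrist_force: [-0.3, -0.4, -0.9]
opening: -0.001
t15.08 p [0.5355 0.2128 0.0458] toolx heading -95.1 z heading -5.1 down -1.000 F [-0.3 -0.4 -0.9] open -0.001 q [0.172 0.416 1.725 0.    1.001 1.833]
```

View pics/w16.png

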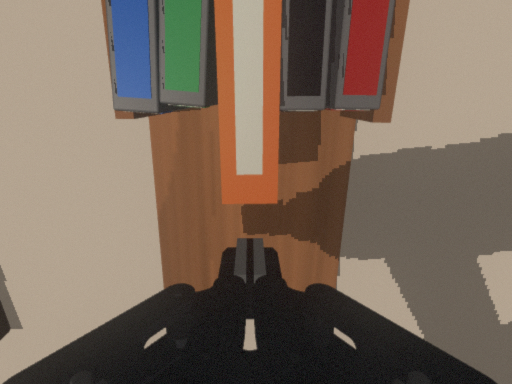

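```bash
python3 -m jog '[[0,0,10,0,0,0,1],[0,0,10,0,0,0,1],[0,0,8,0,0,0,1],[0,0,6,0,0,0,1],[0,0,6,0,0,0,1],[0,0,6,0,0,0,1],[0,0,6,0,0,0,1],[0,0,4,0,0,0,1]]'; python3 -m jog '[[0,0,0,0,0,0,1],[0,0,0,0,0,0,1]]';python3 - <<'E'
from h import *
st();m=camera_model("wrist");im=camera("wrist");cv2.imwrite("pics/w17.png",im);np.savez("w17.npz",**m)
t=camera("side");crop(t,180,90,300,210,5,"pics/s17.png");st()
E
```

```text
time_s: 15.8
eef_pos: [0.5918, 0.2075, 0.0456]
eef_rot: [0.477, -0.477, 0.522, -0.522]
wrist_force: [-2.7, -0.2, 0.9]
opening: 0.002
time_s: 15.97
eef_pos: [0.5919, 0.2075, 0.0457]
eef_rot: [-0.477, 0.476, -0.522, 0.523]
wrist_force: [0.1, -0.4, -0.1]
opening: -0.001
t15.97 p [0.5919 0.2075 0.0457] toolx heading -95.2 z heading -5.2 down -1.000 F [ 0.1 -0.4 -0.1] open -0.001 q [ 0.148  0.508  1.587 -0.     1.045  1.811]
t16.07 p [0.5915 0.2076 0.0458] toolx heading -95.2 z heading -5.2 down -1.000 F [-0.9  0.4  0.1] open 0.001 q [ 0.149  0.508  1.588 -0.     1.046  1.811]
```

View pics/w17.png

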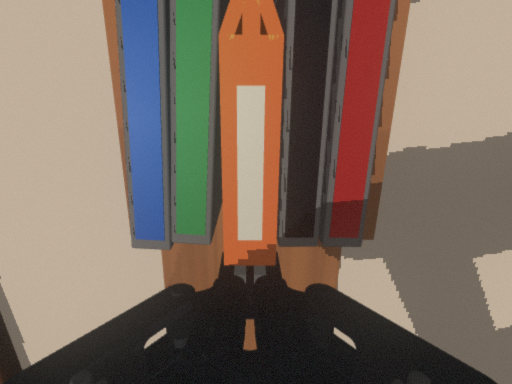

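View pics/s17.png

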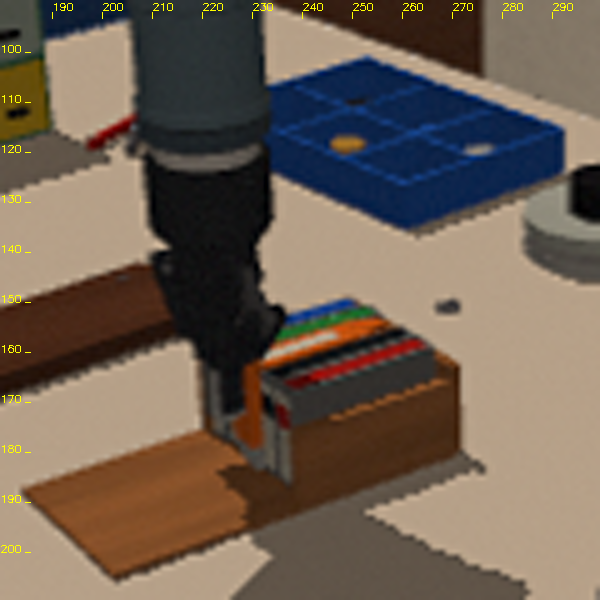

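```bash
python3 -m jog '[[0,0,3,0,0,0,1],[0,0,2,0,0,0,1]]'; python3 -m jog '[[0,0,2,0,0,0,1]]'; python3 -m jog '[[0,0,1.5,0,0,0,1]]'
python3 - <<'E'
from h import *
m=camera_model("wrist");im=camera("wrist");cv2.imwrite("pics/w18.png",im);np.savez("w18.npz",**m);st()
E
```

```text
time_s: 16.23
eef_pos: [0.5958, 0.2073, 0.0458]
eef_rot: [0.476, -0.477, 0.522, -0.522]
wrist_force: [-2.7, 0.5, 0.7]
opening: -0.006
time_s: 16.32
eef_pos: [0.5979, 0.2071, 0.0457]
eef_rot: [0.476, -0.477, 0.522, -0.522]
wrist_force: [-3.4, 1.0, 1.8]
opening: -0.001
time_s: 16.4
eef_pos: [0.5996, 0.2069, 0.0457]
eef_rot: [0.477, -0.477, 0.522, -0.522]
wrist_force: [-3.9, 0.5, 0.9]
opening: 0.001
t16.45 p [0.5999 0.2069 0.0458] toolx heading -95.2 z heading -5.2 down -1.000 F [-1.4  0.8 -0. ] open -0.005 q [0.145 0.522 1.565 0.    1.054 1.807]
```

View pics/w18.png

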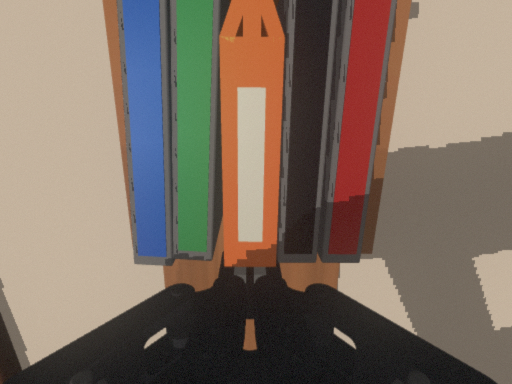

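```bash
for i in 1 2 3; do python3 -m jog '[[0,0,1,0,0,0,1]]'|grep -E 'pos|force'; done
```

```text
eef_pos: [0.6005, 0.2069, 0.0457]
wrist_force: [-3.5, 0.1, 2.6]
eef_pos: [0.6013, 0.2068, 0.0457]
wrist_force: [-8.2, 1.2, 5.4]
eef_pos: [0.6012, 0.2068, 0.0457]
wrist_force: [-11.7, 0.4, 8.1]
```

```bash
for i in 1 2; do python3 -m jog '[[0,0,1.5,0,0,0,1]]'|grep -E 'pos|force'; done
python3 - <<'E'
from h import *
m=camera_model("wrist");im=camera("wrist");cv2.imwrite("pics/w19.png",im);np.savez("w19.npz",**m);crop(im,110,200,390,290,2.8,"pics/w19a.png");st()
E
```

```text
eef_pos: [0.6012, 0.2068, 0.0457]
wrist_force: [-18.6, 0.5, 14.6]
eef_pos: [0.6012, 0.2068, 0.0457]
wrist_force: [-26.1, 0.7, 20.5]
t16.92 p [0.6011 0.2068 0.0457] toolx heading -95.2 z heading -5.2 down -1.000 F [-20.8   0.   16.3] open 0.001 q [1.440e-01 5.300e-01 1.553e+00 1.000e-03 1.069e+00 1.805e+00]
```

View pics/w19a.png

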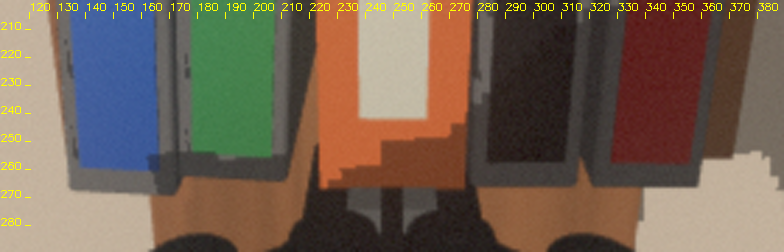

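```bash
python3 -m jog '[[0,0,-6,0,0,0,1],[0,0,-8,0,0,0,1],[0,0,-12,0,0,0,1],[0,0,-16,0,0,0,1],[0,0,-16,0,0,0,1],[0,-20,-8,0,0,0,1],[0,-35,0,0,0,0,1],[0,-35,0,0,0,0,1]]'; python3 -m jog '[[0,-10,10,0,0,0,1],[0,0,30,0,0,0,1],[0,0,30,0,0,0,1],[0,0,0,0,0,0,1],[0,0,0,0,0,0,1]]'
python3 - <<'E'
from h import *
m=camera_model("wrist");im=camera("wrist");cv2.imwrite("pics/w20.png",im);np.savez("w20.npz",**m);st()
s=camera("side");crop(s,180,130,290,210,7,"pics/s20.png")
E
```

```text
time_s: 17.58
eef_pos: [0.5383, 0.2122, 0.1354]
eef_rot: [0.476, -0.478, 0.523, -0.522]
wrist_force: [1.6, 0.8, 0.5]
opening: -0.001
time_s: 18.0
eef_pos: [0.6108, 0.2054, 0.1455]
eef_rot: [-0.477, 0.476, -0.522, 0.523]
wrist_force: [-0.9, -0.4, 0.1]
opening: 0.001
t18.05 p [0.6095 0.2057 0.1452] toolx heading -95.3 z heading -5.3 down -1.000 F [-0.7 -0.1  0.2] open 0.000 q [0.141 0.412 1.496 0.    1.234 1.804]
```

View pics/w20.png

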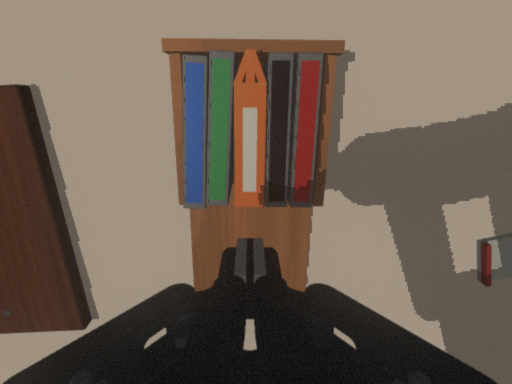

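View pics/s20.png

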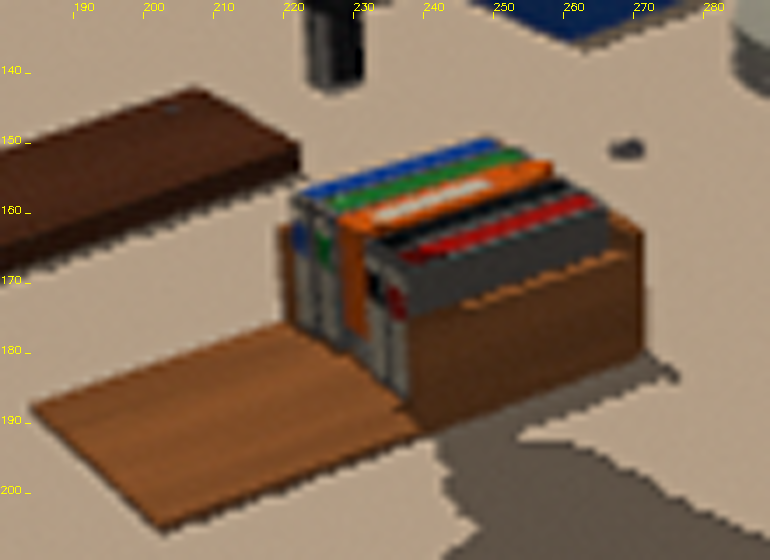

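Run:
```python
from h import *
im=cv2.imread("pics/w20.png");crop(im,160,30,350,110,4.2,"pics/w20a.png");crop(im,160,170,350,230,4.2,"pics/w20b.png")
m=dict(np.load("w20.npz"));a=np.radians(-5.2);ex=np.array([np.cos(a),np.sin(a),0]);O=np.array([.604,.2063,0])
for l,u,v,z in[("nose",250,49.5,.077),("wall L",180,53,.065),("wall R",330,54,.065),("rear",250,206,.077),("blue back",195,55,.075),("green back",222,51.5,.075),("black back",281,53,.075),("blue f",195,207,.075),("green f",217,205,.075),("blk f",277,206,.075),("red f",301,206,.075)]:
    q=ray("wrist",(u,v),z,m);print(l,q.round(4),((q-O)@ex*1e3).round(1))
```

```text
nose [0.7193 0.1954 0.077 ] 115.8
wall L [0.7231 0.2432 0.065 ] 115.3
wall R [0.7132 0.1408 0.065 ] 114.7
rear [0.612  0.2051 0.077 ] 8.0
blue back [0.7196 0.2316 0.075 ] 112.8
green back [0.72   0.2137 0.075 ] 114.9
black back [0.7156 0.1753 0.075 ] 114.0
blue f [0.6143 0.2472 0.075 ] 6.5
green f [0.6143 0.2302 0.075 ] 8.1
blk f [0.6094 0.1846 0.075 ] 7.3
red f [0.6077 0.1663 0.075 ] 7.3
```

View pics/w20a.png

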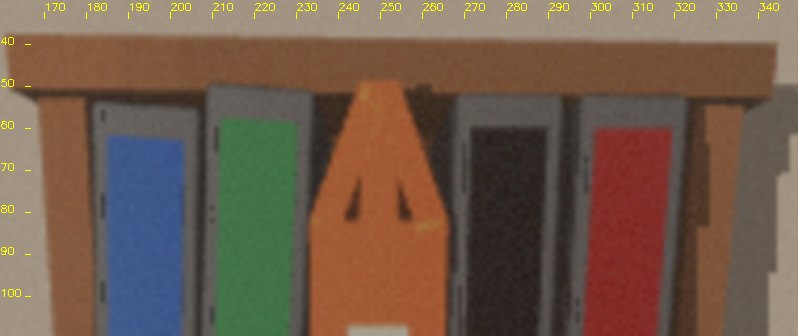

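View pics/w20b.png

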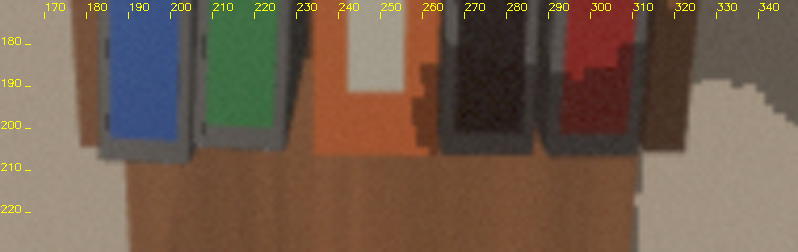

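```bash
python3 -m jog '[[0,-30,-20,0,0,0,1],[0,-30,-30,0,0,0,1],[0,0,0,0,0,0,1],[0,0,0,0,0,0,1]]'
python3 - <<'E'
from h import *
t=camera("top");cv2.imwrite("pics/top21.png",t);st()
E
```

```text
time_s: 18.43
eef_pos: [0.5598, 0.2114, 0.2077]
eef_rot: [-0.478, 0.476, -0.521, 0.523]
wrist_force: [0.9, -0.4, -0.1]
opening: -0.008
t18.48 p [0.5598 0.2109 0.2061] toolx heading -95.2 z heading -5.2 down -1.000 F [-0.7  0.1  0.5] open -0.001 q [ 0.162  0.253  1.573 -0.     1.314  1.823]
```

View pics/top21.png

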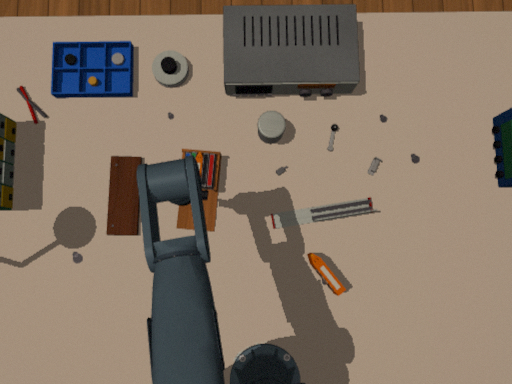

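Everything else is where it started: canister (271,126), button (281,170), roller arm (333,137), bracket (375,165), cheek and the larger block (326,273) are unmoved. The track is empty.

```bash
python3 -c "
from bench import hand_in; print(hand_in())"
```

```text
the job is handed in; nothing more can be done
None
```

The gauge block is filed in the middle of the cassette row, upright and nose first, two cassettes on each side. I handed the job in at about 18.5 s of the 67 s allowed.

- **Track:** I pushed the block along the T-track with the closed fingers until its centre was about 62 mm beyond the lips. Its foot was then about 12 mm clear and still standing on the run-out. Only then did I grip it near its rear end and lift it straight up.
- **Rack:** I nosed it into the gap between the green and black cassettes, let go on the rack floor, and pushed it home with the closed fingers. It stopped hard at 26 N or less.
- **One thing that didn't work:** I first turned the gripper a quarter turn for that last push. The knuckles would have met the block's top edge, so I turned it back and touched nothing in between.

**Last checks:**
- **Block position:** the nose measured 115.8 mm and the rack's back wall 115 mm behind the row's front line, so it is against the wall within the roughly 2 mm calibration.
- **Row:** all four cassettes are standing. Blue looks about 2 mm short of the back wall, and green is turned very slightly.
- **Bench:** the bystanders and the larger orange block look unmoved in the top view. The gripper was clear of everything, with wrist force near zero.

No check disagreed beyond the camera error.

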